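# Hold the bag clip open around the recipe card

## Robot

A 6-joint arm with a two-finger parallel gripper is mounted at the origin on the work surface. World frame = base frame: x ahead of the robot, y to its left, z up, the work surface at z = 0. Lengths are in m, angles in degrees, forces in N, time in s.
With the tool pointing down it reaches from about 0.4 to 0.825 m from the base axis. Payload 7 kg.
Tool frame: the origin (TCP) lies at the very end of the fingers, on their centre line; the grasp point (between the pads) lies 19 mm behind it; z points along the fingers, y is the line along which they close (so a half turn about z gives the same grasp; the last joint's range is limited). The gripper opens to 88 mm and grips with 3 to 60 N. Pads are 19 mm wide; open, the fingers measure 130 mm over their backs; the gripper's body (78 mm by 193 mm) begins 47 mm behind the grasp point.
Start: joints at [16.507, 20.546, 0.682, 0, -70.136, -16.507], TCP at [0.675, -0, 0.227] pointing down, gripper open.
Joint ranges: [-176.03, 176.03], [-82.01, 121.73], [-58.28, 71.71], [-173.87, 95.51], [-174.79, -0.11], [-173.66, 173.66]. Speed limits (degrees/s): [136.94, 136.94, 172.46, 180, 180, 180].

## Interface

Orientations are given as [roll, pitch, yaw] about the fixed x, y, z axes, in that order (R = Rz(yaw) Ry(pitch) Rx(roll)).
In Python, from plant import r gives the robot as it stands. The module is installed in compiled form; this text tells all that it offers.
- The arm moves only by the tool jog_arm, never from a script. Its arguments are lists of equal length, an entry for each row: "travel": the shift along the tool's x, y, z each as a share of 50 cm, from -1 to 1, a list of three; "dr": the turn, a rotation vector about the tool's x, y, z each as a share of 360 degrees, from -1 to 1, a list of three; "claw": the opening, from 0 (shut) to 1 (fully open). A call has exactly 10 rows; each row is the pose to reach, as a shift and turn from the pose commanded when the call began, along the tool's axes at that moment, turning the shorter way round; what a row does not reach only later rows make up. A row lasts 1/8 s, in which the tool goes at most 62.5 mm and 10.7 degrees, less where a joint would pass 70% of its speed; a pose out of reach is approached as far as the arm can. A call with a number of a shift or a turn outside -1 to 1 is refused whole. A call with a gripper value outside its range is refused whole. The fingers move at their own pace and stop on an object; "newtons" is the grip in N (left out, the last holds). Time passes only in rows, so rows that repeat a pose let the fingers close, or fill a call up. It gives the time, the measured TCP pose, the force, the opening and the grip force at its end, in the units of the state.
- r.get_state(): the state, without advancing time (a new reading comes with each control period).
- r.capture(name): name is "scene" or "side" or "wrist"; returns a dict with "pixels" (400x640x3 uint8, red, green, blue), "range_z" (400x640 float32, m along the optical axis (not along the pixel's ray), 0 where there is no reading), "fx", "fy", "cx", "cy" (pixels), "position" and "attitude" of the camera in the world; the wrist camera has in their place "hand_eye" (4x4, takes a point from camera to tool coordinates, whose origin is the TCP and whose axes are the flange's). Camera axes: x right, y up, looking along -z (the intrinsics and any distortion apply to the point x, -y, -z); pixel columns grow to the right and rows downward; lengths in m; the calibration is good to about 2 mm. A picture is of the moment at which its call begins: read the wrist's pose just before it.
- r.close_job(): hands the job in; it is judged then, once.
Trained networks look in the newest picture that a camera, given by its name, has taken for a name from the list of things; names that differ only in an ending like _2 or _b are one class to them, and where a whole thing is asked for, a point or a joint stands for the part that bears it (a point fixed in the world has none). Each returns a list of dicts, best first, with "conf" (0 to 1); they miss things now and then, are a little off and sometimes report something else, mostly with a low value. They report only what shows in the picture. A call takes as long as a camera call. They do not tell look-alikes from the thing itself.
- r.boxes_of(name, camera): "extent" ([left, top, right, bottom] in pixels, round what is visible of it).
- r.regions_of(name, camera): "pixels" (400x640 bool, what is visible of it) and "extent" ([left, top, right, bottom] in pixels, round what is visible of it).
- r.tip_of(name, camera): "at" ([column, row] in pixels: a listed point, or the origin of a listed thing).
The state is a dict: "time_s": time; "joints": joint angles; "qd": joint speeds; "joint_torque": joint torques, N m; "tcp_pos": TCP position; "eef_rot": TCP orientation; "contact_force": force on the tool from outside, world axes, zero at the start; "moment": the same for the moment, N m; "gripper_width": finger opening in m; "gripper_force": force on a finger pad.
Only numpy, scipy, OpenCV 4.12 (cv2) and the standard library are available. Lean on these libraries where they do the work, as an engineer would, in place of code of your own. Each camera call takes 0.05 s, during which the arm holds its last target. There are 200 camera calls.

## Task

First slide the recipe-card stand flat across the counter, without lifting it, until its base sits wholly on the dark mat and square with it, and let go of it. Then squeeze the tails of the big spring clip so that it is spread wide open, lift it, and bring its gaping jaws, level and in line with the card, around the free upright edge of the card about halfway up, the edge well inside the jaws. Finish while holding the clip still and wide open there, touching neither card nor stand, so that I can slip a second card in; leave the other things on the counter alone.

Things in the scene. Friction and masses are not known exactly. Their poses are not given: they have to be found in the camera images.
- stand: Loose wooden recipe-card stand, 0.5 kg (varies): flat base 90 mm (x) x 130 mm (y) x 12 mm high, an upright wooden post at the +y end and a stiff white card, 5 mm thick, standing on edge in the x = 0 plane. The card runs from the post along -y, overhangs the base by 10 mm and ends in a free upright edge at y = -75 mm; it spans heights 20 to 80 mm. Origin: centre of the base's underside, z up. At the start its y axis lies within about 0.4 rad of world y.
- stand_post (a point): Point inside the stand's post, 60 mm above the counter, 46 mm along the stand's +y from the base's centre. The post is 24 mm thick (stand x) by 36 mm (stand y) and 85 mm tall. Axes as the stand's.
- card_edge (a point): Middle of the card's free upright edge, 50 mm above the base's underside; axes as the stand's: the card continues from here along +y, stand x is across the card's thickness. The edge spans 30 mm up and down from here.
- mat_center (a point): Centre of the dark rubber mat, 130 mm (x) x 170 mm (y), fixed to the counter and so thin (under 1 mm) that things slide onto it without a step. Its y axis is for the stand's y axis.
- clip: Loose grey spring clip (large bag clip), 75 g, lying on its side, 24 mm high, about 116 mm long. Origin: on its hinge pin, at the underside. x points towards the jaws, y is the line along which tails and jaws open and close, z up. At the start the jaws point within about 0.6 rad of world +y.
- clip_grip (a point): Point midway between the clip's tails, where to squeeze, 12 mm above its underside, 40 mm behind the pin; axes as the clip's. The tails run from the pin to 56 mm behind it. Shut, they splay to 44 mm overall here and 52 mm at their ends; squeezed along clip y they close to about 23 mm and are then parallel. Squeezing takes about 5 N at first and 10 N when fully open, where a stop is met.
- clip_mouth (a point): Point midway between the tips of the clip's jaws, 60 mm ahead of the pin (so 100 mm ahead of clip_grip), 12 mm above the underside; axes as the clip's, x points out of the mouth. Fully open, the mouth gapes about 29 mm at the tips and narrows to about 22 mm at the back of the jaw pads, 16 mm inside; behind them the clip is hollow (over 20 mm wide) to 25 mm inside. Squeezing may shift the clip a few mm along its x in the fingers.
- clip_left (a joint): Half the opening angle of the clip's jaws: 0 shut (sprung), 0.25 rad fully open, at the stop; both halves turn alike.
- soap_bottle: Bystander, leave alone: green dish-soap bottle, 64 mm across, 190 mm tall; origin at its underside.
- mug: Bystander, leave alone: white mug, 80 mm across, 90 mm tall; origin at its underside.
- jar: Bystander, leave alone: glass jar with steel lid, 60 mm across, 80 mm tall; origin at its underside.
- bowl: Bystander, leave alone: blue bowl, 130 mm across, 55 mm tall; origin at its underside.
- spoon: Bystander, leave alone: spoon lying flat; origin at its underside.
- soap_bar: Bystander, leave alone: bar of soap, 70 x 45 x 24 mm; origin at its underside.
- shaker: Bystander, leave alone: white salt shaker, 40 mm across, 70 mm tall; origin at its underside.
There are look-alikes about, which are no part of the job. Of the things like the clip, leave any that is orange; of the rest the smaller one is meant.

How it is judged:
By the outcome, as a careful person would: the job done as asked, in the order asked, and still so for the second after the job is handed in, while the arm keeps its last pose, push and grip.
It also fails if it takes over 51 s, if anything falls off the work surface, if the arm or the gripper's body presses on something with over 40 N, if the wrist force passes 120 N, or if a joint passes its speed limit or range.

## Working session

There is one attempt and no reset: what is moved stays moved. The work goes in short steps, Python scripts to look and compute and a tool call to move; the robot and the scene stay as the last step left them, time stands still between calls to the robot, and variables do not carry over. Pictures are saved under pics/ and viewed, at most 10 in all, crops included, and the job is handed in when it is done.

Besides the shell and the picture viewer there is one more tool, called after "Emit:" by a JSON object that holds its "method" and its "body", one argument or row to a line. jog_arm: Moves the arm, as the interface text tells. Its arguments: {"type":"object","properties":{"travel":{"type":"array"},"dr":{"type":"array"},"claw":{"type":"array"},"newtons":{"type":"number"}},"required":["travel","dr","claw"]}

```bash
mkdir -p pics; cat > h.py <<'E'
import numpy as np, cv2
from scipy.spatial.transform import Rotation as R
from plant import r
def cap(name):
    s=r.get_state(); c=r.capture(name); c['s']=s; return c
def T(c):
    M=np.eye(4)
    if 'hand_eye' in c:
        s=c['s']; M[:3,:3]=R.from_euler('xyz',s['eef_rot'],degrees=True).as_matrix(); M[:3,3]=s['tcp_pos']
        return M@np.array(c['hand_eye'])
    a=np.array(c['attitude'],float)
    M[:3,:3]=a if a.shape==(3,3) else (R.from_quat(a).as_matrix() if a.size==4 else R.from_euler('xyz',a.ravel(),degrees=True).as_matrix())
    M[:3,3]=c['position']; return M
def cloud(c):
    z=c['range_z']; v,u=np.mgrid[0:400,0:640]
    P=np.stack([(u-c['cx'])/c['fx']*z,-(v-c['cy'])/c['fy']*z,-z],-1)
    M=T(c); W=P@M[:3,:3].T+M[:3,3]; W[z<=0]=np.nan; return W
def save(c,n): cv2.imwrite('pics/'+n+'.png',np.ascontiguousarray(c['pixels'][:,:,::-1]))
E
python3 - <<'E'
from h import *
s=r.get_state(); print({k:s[k] for k in('time_s','tcp_pos','eef_rot','gripper_width')})
for n in('scene','side'):
    c=cap(n); save(c,n+'0'); W=cloud(c)
    print(n,[k for k in c if k not in('pixels','range_z')],c['position'],c['attitude'],c['fx'],c.get('distortion'))
    for t in('stand','clip','soap_bottle','mug','jar','bowl','spoon','soap_bar','shaker'):
        for b in r.regions_of(t,n):
            if b['conf']>.3: print(t,round(b['conf'],2),np.round(b['extent']),np.round(np.nanmedian(W[b['pixels']],0),3),c['pixels'][b['pixels']].mean(0).round())
    print([(t,[(np.round(p['at']),round(p['conf'],2)) for p in r.tip_of(t,n)]) for t in('mat_center','stand_post','card_edge','clip_grip','clip_mouth')])
E
```

```text
{'time_s': 0.0, 'tcp_pos': array([6.74518873e-01, 2.07839840e-06, 2.25632699e-01]), 'eef_rot': array([ 1.79906002e+02, -6.43555193e-03, -9.00065215e+01]), 'gripper_width': 0.08765575287241033}
scene ['fx', 'fy', 'cx', 'cy', 'position', 'attitude', 's'] [1.11583963 0.37684443 1.21755728] [ 31.95557327   0.79602331 125.38629612] 491.6199927422642 None
stand 0.63 [396. 234. 451. 277.] [0.509 0.25  0.015] [119.  95.  67.]
clip 0.7 [203. 116. 257. 151.] [ 0.489 -0.469  0.025] [67. 70. 70.]
clip 0.61 [255. 159. 280. 195.] [ 0.54  -0.262  0.02 ] [88. 91. 89.]
soap_bottle 0.86 [380. 314. 413. 355.] [0.758 0.31  0.125] [54. 76. 58.]
soap_bottle 0.49 [176. 174. 237. 204.] [ 0.67  -0.394  0.012] [96. 88. 76.]
mug 0.92 [318. 284. 363. 324.] [0.752 0.137 0.04 ] [114. 113. 107.]
bowl 0.71 [411. 182. 429. 209.] [0.349 0.147 0.023] [177. 154.  12.]
bowl 0.69 [203. 202. 251. 248.] [ 0.734 -0.254  0.024] [45. 73. 94.]
spoon 0.59 [178. 176. 238. 202.] [ 0.67  -0.384  0.013] [95. 88. 76.]
spoon 0.41 [325. 146. 340. 164.] [ 0.391 -0.123  0.066] [129. 132. 130.]
soap_bar 0.7 [412. 185. 430. 210.] [0.348 0
[... 1313 characters left out ...]
83 [377. 230. 424. 274.] [ 0.752 -0.22   0.028] [47. 75. 98.]
bowl 0.63 [309. 259. 332. 296.] [ 0.534 -0.268  0.019] [93. 94. 92.]
spoon 0.73 [362. 278. 407. 349.] [ 0.668 -0.395  0.013] [109.  96.  82.]
soap_bar 0.58 [240. 182. 256. 196.] [0.341 0.128 0.021] [188. 165.  34.]
shaker 0.62 [258. 226. 268. 254.] [ 0.384 -0.146  0.046] [141. 140. 135.]
[('mat_center', [(array([301., 203.]), 0.96)]), ('stand_post', [(array([286., 150.]), 0.95), (array([376., 213.]), 0.67)]), ('card_edge', [(array([297., 172.]), 0.92)]), ('clip_grip', [(array([292., 341.]), 0.93), (array([236., 285.]), 0.58)]), ('clip_mouth', [(array([352., 355.]), 0.97), (array([273., 274.]), 0.87), (array([329., 262.]), 0.81)])]
```

View pics/scene0.png

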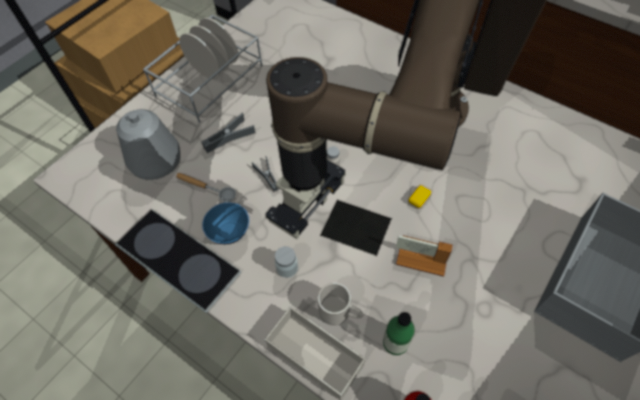

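View pics/side0.png

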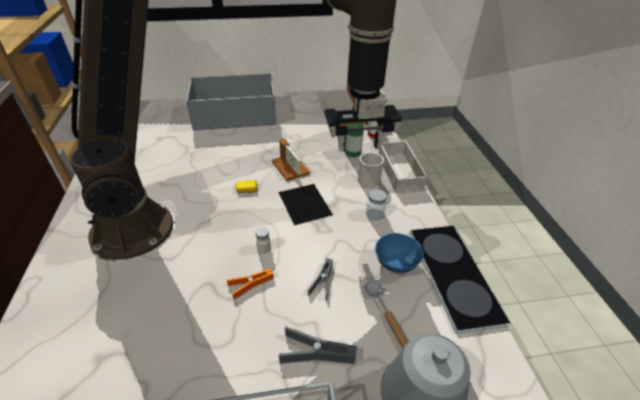

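The side view shows three clip-like things: an orange clip at (252,283), a big dark clip at (318,346) and a small grey clip at (320,278). The small grey one is the clip I want. The stand is at (291,160), the mat at (306,203) and the shaker at (263,240).

```bash
cat >> h.py <<'E'
def rect(p):
    p=p[~np.isnan(p).any(1)]
    c,wh,a=cv2.minAreaRect((p[:,:2]*1000).astype(np.float32)); return np.round(c,1),np.round(wh,1),round(a,1),len(p)
def near(W,xy,rad,z0,z1): return (np.hypot(W[...,0]-xy[0],W[...,1]-xy[1])<rad)&(W[...,2]>z0)&(W[...,2]<z1)
E
python3 - <<'E'
from h import *
for n in('scene','side','wrist'):
    c=cap(n); W=cloud(c); px=c['pixels'].astype(int)
    if n=='wrist': save(c,'wrist0'); print(c['hand_eye'])
    m=near(W,(.53,.08),.15,-.01,.008)&(px.max(2)<45)
    m=cv2.morphologyEx(m.astype(np.uint8),cv2.MORPH_OPEN,np.ones((3,3)))>0
    if m.sum()>20: print(n,'mat',rect(W[m]), np.nanmean(W[m],0).round(4))
    m=near(W,(.5,.24),.11,.006,.02)&(px[...,0]>px[...,2]*1.4)
    if m.sum()>20: print(n,'base',rect(W[m]))
    m=near(W,(.5,.24),.11,.03,.1)&(px[...,0]>px[...,2]*1.4)
    if m.sum()>5: print(n,'post',rect(W[m]),np.nanmean(W[m],0))
    m=near(W,(.5,.24),.11,.03,.1)&(px[...,0]<px[...,2]*1.3)
    if m.sum()>5: print(n,'card',rect(W[m]),np.nanmean(W[m],0))
    m=near(W,(.535,-.265),.085,.01,.04)
    if m.sum()>5: print(n,'clip',rect(W[m]),np.nanmean(W[m],0))
    print(n,'counter',np.nanmedian(W[near(W,(.55,0),.1,-.02,.02)][:,2]))
    for t in('clip_grip','clip_mouth','clip','mat_center','stand_post','card_edge'):
        for p in r.tip_of(t,n):
            u,v=np.clip(np.round(p['at']).astype(int),0,[639,399]); 
            if p['conf']>.4: print(t,round(p['conf'],2),(u,v),W[v,u].round(3))
E
```

```text
scene mat (array([523.5,  45.1]), array([123.2, 162.2]), 12.8, 2086) [0.525  0.0461 0.0006]
scene base (array([519.4, 251.4]), array([ 50.6, 129.2]), 17.8, 759)
scene post (array([484.5, 287.9]), array([27.3, 35.3]), 20.2, 248) [0.4892588  0.2885352  0.07003699]
scene card (array([501.7, 240. ]), array([ 13. , 138.9]), 15.7, 432) [0.50727923 0.22484854 0.05935645]
scene clip (array([ 539.8, -269. ]), array([115.5,  49.4]), 57.7, 192) [ 0.53816585 -0.2629251   0.02138392]
scene counter 0.0002280649852236527
clip_grip 0.76 (np.int64(244), np.int64(124)) [ 0.415 -0.46   0.002]
clip_grip 0.63 (np.int64(262), np.int64(165)) [ 0.507 -0.31  -0.003]
clip_grip 0.5 (np.int64(333), np.int64(313)) [0.794 0.155 0.091]
clip_mouth 0.72 (np.int64(203), np.int64(147)) [ 0.565 -0.499  0.01 ]
clip_mouth 0.65 (np.int64(230), np.int64(230)) [ 0.738 -0.237  0.004]
clip_mouth 0.49 (np.int64(274), np.int64(189)) [ 0.564 -0.216  0.015]
clip 0.76 (np.int64(265), np.int64(178)) [ 0.546 -0.266  0.01 ]
clip 0.66 (np.int64(228), np.int64(136)) [ 0.494 -0.455  0.023]
mat_center 0.84 (np.int64(358), np.int64(225)) 
[... 1303 characters left out ...]
64(282), np.int64(151)) [0.474 0.275 0.051]
card_edge 0.74 (np.int64(298), np.int64(171)) [0.519 0.172 0.035]
[[-9.09284015e-04  9.54060496e-01  2.99612656e-01  8.09445027e-02]
 [ 9.99998742e-01  4.78032143e-04  1.51265735e-03 -6.44038345e-05]
 [ 1.29994214e-03  2.99613655e-01 -9.54059730e-01 -1.58639303e-01]
 [ 0.00000000e+00  0.00000000e+00  0.00000000e+00  1.00000000e+00]]
wrist mat (array([508.7,  78.9]), array([ 51.4, 100. ]), 29.8, 1320) [0.5031 0.082  0.0011]
wrist base (array([535.3, 221. ]), array([33.7, 62.9]), 19.9, 592)
wrist counter 0.0006524823349574604
clip_grip 0.67 (np.int64(262), np.int64(265)) [nan nan nan]
mat_center 0.86 (np.int64(436), np.int64(205)) [0.524 0.047 0.001]
```

View pics/wrist0.png

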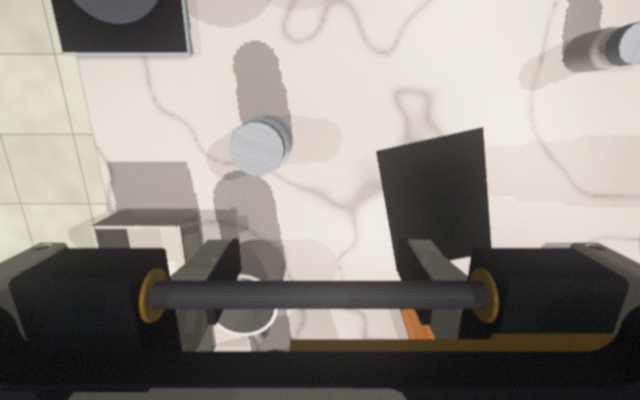

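The wrist view shows the jar at (260,145) and the mat at (435,195). The stand is at about (0.497, 0.240) with yaw about 18.5°, and the mat at (0.5236, 0.0453) with yaw 12.9°. First I move above the post.

Emit:
{"method": "jog_arm", "body": {
  "travel": [
    [-0.568, 0.383, 0.1],
    [-0.568, 0.383, 0.1],
    [-0.568, 0.383, 0.1],
    [-0.568, 0.383, 0.1],
    [-0.568, 0.383, 0.1],
    [-0.568, 0.383, 0.1],
    [-0.568, 0.383, 0.1],
    [-0.568, 0.383, 0.1],
    [-0.568, 0.383, 0.13],
    [-0.568, 0.383, 0.13]
  ],
  "dr": [
    [0, 0, -0.0514],
    [0, 0, -0.0514],
    [0, 0, -0.0514],
    [0, 0, -0.0514],
    [0, 0, -0.0514],
    [0, 0, -0.0514],
    [0, 0, -0.0514],
    [0, 0, -0.0514],
    [0, 0, -0.0514],
    [0, 0, -0.0514]
  ],
  "claw": [1, 1, 1, 1, 1, 1, 1, 1, 1, 1],
  "newtons": 20
}}

```text
time_s: 3.8
tcp_pos: [0.4831, 0.2825, 0.1598]
eef_rot: [179.8, -0.1, -71.6]
contact_force: [-0.7, 0.2, -0.1]
gripper_width: 0.0875
gripper_force: 0.0
```

```bash
cat >> h.py <<'E'
def goal(xyz,yaw,s=None):
    s=s or r.get_state(); Rm=R.from_euler('xyz',s['eef_rot'],degrees=True)
    d=Rm.inv().apply(np.array(xyz)-s['tcp_pos'])/.5
    q=(Rm.inv()*R.from_euler('xyz',[180,0,yaw],degrees=True)).as_rotvec(degrees=True)/360
    print('travel',d.round(4),'dr',q.round(4))
E
python3 - <<'E'
from h import *
for n in('wrist','side'):
    c=cap(n); W=cloud(c); px=c['pixels'].astype(int); wood=px[...,0]>px[...,2]*1.4
    for nm,m in (('post',near(W,(.483,.284),.05,.078,.092)&wood),('base',near(W,(.5,.24),.11,.006,.02)&wood),('card',near(W,(.5,.24),.11,.07,.085)&~wood)):
        if m.sum()>10: print(n,nm,rect(W[m]))
goal((.483,.284,.035),-71.5)
E
```

```text
wrist post (array([482.6, 286. ]), array([23.8, 36.2]), 18.7, 1324)
wrist base (array([497.7, 243.2]), array([ 89.9, 129.7]), 19.3, 10625)
wrist card (array([499.4, 237.2]), array([ 23.5, 138.1]), 19.1, 994)
side post (array([480.4, 284.7]), array([23.4, 38.7]), 18.9, 48)
side base (array([497.3, 240.1]), array([ 92.4, 136.6]), 18.0, 383)
side card (array([502. , 233.5]), array([ 20.2, 131.6]), 24.2, 58)
travel [-0.0021  0.0006  0.2521] dr [ 0.0001 -0.0001 -0.0002]
```

Emit:
{"method": "jog_arm", "body": {
  "travel": [
    [-0.007, -0.001, 0.06],
    [-0.007, -0.001, 0.14],
    [-0.007, -0.001, 0.22],
    [-0.007, -0.001, 0.25],
    [-0.007, -0.001, 0.25],
    [-0.007, -0.001, 0.25],
    [-0.007, -0.001, 0.25],
    [-0.007, -0.001, 0.25],
    [-0.007, -0.001, 0.25],
    [-0.007, -0.001, 0.25]
  ],
  "dr": [
    [0, 0, -0.002],
    [0, 0, -0.002],
    [0, 0, -0.002],
    [0, 0, -0.002],
    [0, 0, -0.002],
    [0, 0, -0.002],
    [0, 0, -0.002],
    [0, 0, -0.002],
    [0, 0, -0.002],
    [0, 0, -0.002]
  ],
  "claw": [1, 1, 1, 1, 1, 0.1, 0.1, 0.1, 0.1, 0.1],
  "newtons": 20
}}

```text
time_s: 5.15
tcp_pos: [0.4829, 0.2875, 0.0367]
eef_rot: [-180.0, 0.0, -70.8]
contact_force: [-0.1, -0.6, 0.4]
gripper_width: 0.0431
gripper_force: 0.0
```

```bash
python3 - <<'E'
from h import *
c=cap('scene');W=cloud(c); px=c['pixels'].astype(int)
goal((.513,.09,.0345),-77.1)
print(r.get_state()['tcp_pos'],r.get_state()['gripper_width'],r.get_state()['gripper_force'])
E
```

```text
travel [0.3928 0.0731 0.0042] dr [-0.      0.      0.0176]
[0.48283067 0.28747012 0.03662923] 0.03884433758636079 0.0
```

Emit:
{"method": "jog_arm", "body": {
  "travel": [
    [0, 0, 0],
    [0, 0, 0],
    [0, 0, 0],
    [0.02, 0.004, 0],
    [0.07, 0.013, 0],
    [0.14, 0.026, 0],
    [0.21, 0.039, 0],
    [0.28, 0.052, 0],
    [0.35, 0.065, 0],
    [0.39, 0.072, 0]
  ],
  "dr": [
    [0, 0, 0],
    [0, 0, 0],
    [0, 0, 0],
    [0, 0, 0.001],
    [0, 0, 0.003],
    [0, 0, 0.006],
    [0, 0, 0.009],
    [0, 0, 0.012],
    [0, 0, 0.015],
    [0, 0, 0.0175]
  ],
  "claw": [0.1, 0.1, 0.1, 0.1, 0.1, 0.1, 0.1, 0.1, 0.1, 0.1],
  "newtons": 20
}}

```text
time_s: 6.45
tcp_pos: [0.5131, 0.0898, 0.0365]
eef_rot: [-180.0, 0.0, -77.2]
contact_force: [-0.1, 2.4, -1.7]
gripper_width: 0.0237
gripper_force: 20.0
```

```bash
cat > st.py <<'E'
from h import *
for n in('side','scene','wrist'):
    c=cap(n); W=cloud(c); px=c['pixels'].astype(int); wood=px[...,0]>px[...,2]*1.4
    for nm,m in (('base',near(W,(.523,.045),.12,.006,.02)&wood),('post',near(W,(.51,.09),.05,.078,.092)&wood),('card',near(W,(.52,.04),.11,.065,.085)&~wood),('mat',near(W,(.5236,.0453),.12,-.01,.005)&(px.max(2)<45))):
        if m.sum()>10: print(n,nm,rect(W[m]))
s=r.get_state(); print(s['time_s'],s['tcp_pos'],s['eef_rot'],s['gripper_width'],s['gripper_force'],s['contact_force'])
goal((.513,.0916,.0366),-77.1)
E
python3 st.py
```

```text
side base (array([522.6,  41.5]), array([ 90.4, 133.5]), 13.0, 566)
side post (array([517.3,  82.4]), array([33.1, 22.1]), 82.6, 46)
side card (array([512.3,  29.8]), array([120.6,  61.9]), 88.0, 141)
side mat (array([524.7,  42.5]), array([123.5, 161.3]), 13.6, 346)
scene base (array([548.7,  49.8]), array([ 51.2, 130.8]), 8.6, 327)
scene card (array([532.2,   8.1]), array([ 9. , 73.6]), 13.2, 119)
scene mat (array([523.5,  44.2]), array([129. , 163.2]), 12.8, 481)
wrist base (array([524.6,  38.3]), array([ 90.4, 120. ]), 12.6, 27103)
wrist post (array([514.2,  87.4]), array([27.9, 36.4]), 9.5, 2912)
wrist card (array([516.3,  42.4]), array([ 44.7, 127.3]), 1.2, 4457)
wrist mat (array([527.3,  30.4]), array([114.1, 140.8]), 14.0, 4130)
6.6 [0.51280011 0.08964115 0.03642924] [ 1.79951230e+02 -3.83541087e-02 -7.72000739e+01] 0.02376623482113716 19.99192714691162 [ 0.02263488 -3.8191955  -0.88123886]
travel [-0.0037 -0.0013 -0.0003] dr [ 0.0001 -0.0001 -0.0003]
```

Emit:
{"method": "jog_arm", "body": {
  "travel": [
    [0, 0, 0],
    [0, 0, 0],
    [0, 0, 0],
    [0, 0, 0],
    [0, 0, -0.03],
    [0, 0, -0.1],
    [0, 0, -0.2],
    [0, 0, -0.28],
    [0, 0, -0.28],
    [0, 0, -0.28]
  ],
  "dr": [
    [0, 0, 0],
    [0, 0, 0],
    [0, 0, 0],
    [0, 0, 0],
    [0, 0, 0],
    [0, 0, 0],
    [0, 0, 0],
    [0, 0, 0],
    [0, 0, 0],
    [0, 0, 0]
  ],
  "claw": [0.8, 0.8, 0.8, 0.8, 0.8, 0.8, 0.8, 0.8, 0.8, 0.8]
}}

```text
time_s: 7.85
tcp_pos: [0.5127, 0.0914, 0.177]
eef_rot: [-180.0, 0.0, -77.1]
contact_force: [-0.2, 0.0, -0.0]
gripper_width: 0.07
gripper_force: 0.0
```

```bash
python3 st.py | grep -v travel; python3 -c "
from h import *
goal((.563,-.217,.17),-118.4)"
```

```text
side base (array([522.6,  41.2]), array([ 91.3, 133.5]), 12.2, 559)
side post (array([511.7,  85.4]), array([22.7, 38.3]), 9.3, 61)
side card (array([527.3,  38.4]), array([ 23.2, 140.4]), 17.0, 97)
side mat (array([524.3,  43.8]), array([121.3, 158.4]), 12.7, 330)
scene base (array([526.5,  45.6]), array([ 96.2, 132.2]), 13.0, 707)
scene post (array([518.9,  91.4]), array([17.5, 37.1]), 13.8, 81)
scene card (array([529.7,  22.5]), array([10.4, 99.8]), 10.8, 162)
scene mat (array([524. ,  44.6]), array([123.7, 162.2]), 12.8, 512)
wrist base (array([523.6,  44.1]), array([ 90.1, 130.1]), 12.5, 9873)
wrist post (array([513.8,  88.4]), array([23.5, 35.2]), 13.5, 1178)
wrist card (array([520.1,  37.8]), array([ 22.9, 138.9]), 8.9, 926)
8.0 [0.51241696 0.09114743 0.17566473] [ 1.79892485e+02 -2.62627820e-02 -7.70829071e+01] 0.0700926158684502 0.0 [-0.20789749  0.56799651  0.26418899]
travel [0.6233 0.0391 0.0117] dr [ 0.0003 -0.0002  0.1148]
```

The wrist view puts the base at (523.6, 44.1) mm, yaw 12.5°, against a mat centre of about (524, 45), yaw 12.8°. The stand is placed; now the clip.

Emit:
{"method": "jog_arm", "body": {
  "travel": [
    [0.62, 0.04, 0.012],
    [0.62, 0.04, 0.012],
    [0.62, 0.04, 0.012],
    [0.62, 0.04, 0.012],
    [0.62, 0.04, 0.012],
    [0.62, 0.04, 0.012],
    [0.62, 0.04, 0.012],
    [0.62, 0.04, 0.012],
    [0.62, 0.04, 0.012],
    [0.62, 0.04, 0.012]
  ],
  "dr": [
    [0, 0, 0.115],
    [0, 0, 0.115],
    [0, 0, 0.115],
    [0, 0, 0.115],
    [0, 0, 0.115],
    [0, 0, 0.115],
    [0, 0, 0.115],
    [0, 0, 0.115],
    [0, 0, 0.115],
    [0, 0, 0.115]
  ],
  "claw": [0.8, 0.8, 0.8, 0.8, 0.8, 0.8, 0.8, 0.8, 0.8, 0.8]
}}

```text
time_s: 9.25
tcp_pos: [0.5631, -0.2143, 0.1708]
eef_rot: [-180.0, 0.0, -118.4]
contact_force: [0.1, 0.3, 0.0]
gripper_width: 0.0698
gripper_force: 0.0
```

```bash
python3 - <<'E'
from h import *
c=cap('wrist'); W=cloud(c); save(c,'wrist1'); print(c['s']['tcp_pos'],c['s']['eef_rot'])
for zz in((.008,.035),(.018,.035)):
    m=near(W,(.533,-.268),.09,*zz); p=W[m]; print(rect(p))
    q=p[:,:2]-p[:,:2].mean(0); v=np.linalg.svd(q,full_matrices=False)[2][0]; print('pca',p.mean(0),np.degrees(np.arctan2(v[1],v[0])))
for t in('clip_grip','clip_mouth','clip'):
    for p in r.tip_of(t,'wrist'):
        u,v=np.clip(np.round(p['at']).astype(int),0,[639,399]); print(t,round(p['conf'],2),(u,v),W[v,u].round(4))
# top-down map of points
import numpy as np
I=np.zeros((400,400),np.uint8); p=W[near(W,(.533,-.268),.09,.005,.04)]
for x,y,z in p: I[int(np.clip((-.168-y)*2000,0,399)),int(np.clip((x-.433)*2000,0,399))]=int(100+z*5000)
J=np.zeros((400,1040,3),np.uint8); J[:,:640]=c['pixels'][:,:,::-1]; J[:,640:]=I[...,None]
cv2.imwrite('pics/clip1.png',cv2.resize(J,(800,308)))
E
```

```text
[ 0.563065   -0.2142699   0.17081431] [-1.79981696e+02  8.74299191e-03 -1.18393626e+02]
(array([ 532.9, -267.7]), array([115.8,  50.4]), 64.4, 1739)
pca [ 0.53287483 -0.26695996  0.0233888 ] -115.32756264618577
(array([ 532.9, -267.7]), array([115.8,  50.4]), 64.4, 1622)
pca [ 0.53280944 -0.26730455  0.02414932] -115.55482542218826
clip_grip 0.24 (np.int64(321), np.int64(118)) [ 0.5298 -0.2712  0.0241]
clip_mouth 0.73 (np.int64(458), np.int64(89)) [ 0.4002 -0.231   0.0065]
clip_mouth 0.66 (np.int64(323), np.int64(180)) [ 5.591e-01 -2.120e-01  1.000e-04]
clip 0.8 (np.int64(322), np.int64(119)) [ 0.5294 -0.2699  0.0233]
clip 0.75 (np.int64(506), np.int64(34)) [ 0.349  -0.256   0.0156]
```

View pics/clip1.png

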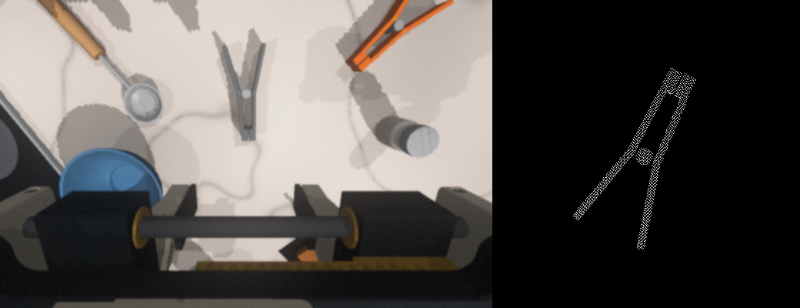

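The wrist crop shows the small grey clip (pin at (246,93), jaws towards (248,138), tails up at (218,33) and (263,43)). The orange one is at (395,30). The heading is 64.4°.

Emit:
{"method": "jog_arm", "body": {
  "travel": [
    [0.1, -0.002, 0.02],
    [0.2066, -0.002, 0.06],
    [0.2066, -0.002, 0.1],
    [0.2066, -0.002, 0.16],
    [0.2066, -0.002, 0.22],
    [0.2066, -0.002, 0.28],
    [0.2066, -0.002, 0.31],
    [0.2066, -0.002, 0.33],
    [0.2066, -0.002, 0.33],
    [0.2066, -0.002, 0.33]
  ],
  "dr": [
    [0, 0, -0.008],
    [0, 0, -0.008],
    [0, 0, -0.008],
    [0, 0, -0.008],
    [0, 0, -0.008],
    [0, 0, -0.008],
    [0, 0, -0.008],
    [0, 0, -0.008],
    [0, 0, -0.008],
    [0, 0, -0.008]
  ],
  "claw": [0.85, 0.85, 0.85, 0.85, 0.85, 0.85, 0.85, 0.85, 0.85, 0.85],
  "newtons": 25
}}

```text
time_s: 10.7
tcp_pos: [0.5152, -0.3066, 0.0065]
eef_rot: [-179.9, 0.0, -115.6]
contact_force: [0.9, 0.1, -0.2]
gripper_width: 0.0747
gripper_force: 0.0
```

Emit:
{"method": "jog_arm", "body": {
  "travel": [
    [0, 0, 0],
    [0, 0, 0],
    [0, 0, 0],
    [0, 0, 0],
    [0, 0, 0],
    [0, 0, 0],
    [0, 0, 0],
    [0, 0, 0],
    [0, 0, 0],
    [0, 0, 0]
  ],
  "dr": [
    [0, 0, 0],
    [0, 0, 0],
    [0, 0, 0],
    [0, 0, 0],
    [0, 0, 0],
    [0, 0, 0],
    [0, 0, 0],
    [0, 0, 0],
    [0, 0, 0],
    [0, 0, 0]
  ],
  "claw": [0.1, 0.1, 0.1, 0.1, 0.1, 0.1, 0.1, 0.1, 0.1, 0.1],
  "newtons": 25
}}

```text
time_s: 11.95
tcp_pos: [0.5145, -0.3065, 0.0058]
eef_rot: [-180.0, -0.0, -115.6]
contact_force: [-1.7, -0.9, 6.1]
gripper_width: 0.0222
gripper_force: 25.0
```

Emit:
{"method": "jog_arm", "body": {
  "travel": [
    [0, 0, -0.03],
    [0, 0, -0.08],
    [0, 0, -0.15],
    [-0.07, 0.002, -0.228],
    [-0.15, 0.005, -0.228],
    [-0.22, 0.007, -0.228],
    [-0.286, 0.009, -0.228],
    [-0.286, 0.009, -0.228],
    [-0.286, 0.009, -0.228],
    [-0.286, 0.009, -0.228]
  ],
  "dr": [
    [0, 0, 0],
    [0, 0, 0],
    [0, 0, 0],
    [0, 0, -0.02],
    [0, 0, -0.04],
    [0, 0, -0.06],
    [0, 0, -0.08],
    [0, 0, -0.1058],
    [0, 0, -0.1058],
    [0, 0, -0.1058]
  ],
  "claw": [0.1, 0.1, 0.1, 0.1, 0.1, 0.1, 0.1, 0.1, 0.1, 0.1]
}}

```text
time_s: 13.2
tcp_pos: [0.5721, -0.1757, 0.1198]
eef_rot: [-180.0, 0.0, -77.7]
contact_force: [0.9, -0.7, -1.2]
gripper_width: 0.0217
gripper_force: 25.0
```

```bash
cat > cl.py <<'E'
from h import *
import sys
s=r.get_state(); tc=s['tcp_pos']; print(s['time_s'],tc,s['eef_rot'],s['gripper_width'],s['gripper_force'],s['contact_force'])
psi=np.radians(s['eef_rot'][2]); u=-np.array([np.cos(psi),np.sin(psi)]); v=np.array([u[1],-u[0]])
ims=[]
for n in('scene','side'):
    c=cap(n); W=cloud(c); ims.append(c['pixels'][:,:,::-1])
    L=np.stack([(W[...,:2]-tc[:2])@u,(W[...,:2]-tc[:2])@v,W[...,2]-tc[2]],-1)
    m=(L[...,0]>.035)&(L[...,0]<.112)&(abs(L[...,1])<.035)&(L[...,2]>-.03)&(L[...,2]<.04)
    p=L[m]; print(n,len(p))
    for a,b in((.035,.05),(.05,.065),(.065,.08),(.08,.09),(.09,.112)):
        q=p[(p[:,0]>=a)&(p[:,0]<b)]
        if len(q)>3: print((a,b),'y',q[:,1].min().round(4),q[:,1].max().round(4),'zmed/p90',np.median(q[:,2]).round(4),np.percentile(q[:,2],90).round(4),'xmax',q[:,0].max().round(4),len(q))
a=ims[0][90:290,200:500]; b=ims[1][110:310,200:500]
cv2.imwrite('pics/'+sys.argv[1]+'.png',cv2.resize(np.vstack([a,b]),(800,1066))[:, :] if 0 else cv2.resize(np.hstack([a,b]),(800,267),interpolation=cv2.INTER_CUBIC))
E
python3 cl.py held1
```

```text
13.2 [ 0.57206263 -0.17567748  0.1198262 ] [-1.79992346e+02  5.74601349e-03 -7.77306671e+01] 0.021721006232772865 24.956128299236298 [ 0.87979675 -0.70459006 -1.18034559]
scene 312
(0.035, 0.05) y -0.0105 0.015 zmed/p90 0.0158 0.0203 xmax 0.0495 57
(0.05, 0.065) y -0.0142 0.0168 zmed/p90 0.0107 0.0193 xmax 0.0646 71
(0.065, 0.08) y -0.0171 0.0201 zmed/p90 0.0108 0.0182 xmax 0.0798 63
(0.08, 0.09) y -0.019 0.0225 zmed/p90 0.0111 0.0193 xmax 0.09 39
(0.09, 0.112) y -0.0224 0.0264 zmed/p90 0.0134 0.0193 xmax 0.1052 82
side 8
(0.09, 0.112) y -0.0258 -0.0217 zmed/p90 0.0061 0.0099 xmax 0.0961 6
```

View pics/held1.png

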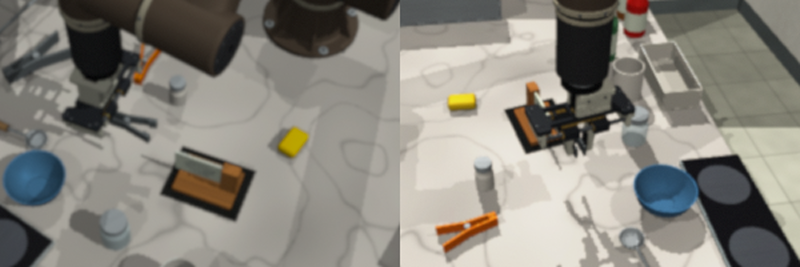

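Emit:
{"method": "jog_arm", "body": {
  "travel": [
    [0, 0, 0.03],
    [0, 0, 0.07],
    [0, 0, 0.11],
    [0, 0, 0.14],
    [0, 0, 0.1516],
    [0, 0, 0.1516],
    [-0.03, 0, 0.1516],
    [-0.05, 0, 0.1516],
    [-0.05, 0, 0.1516],
    [-0.05, 0, 0.1516]
  ],
  "dr": [
    [0, 0, -0.0005],
    [0, 0, -0.0005],
    [0, 0, -0.0005],
    [0, 0, -0.0005],
    [0, 0, -0.0005],
    [0, 0, -0.0005],
    [0, 0, -0.0005],
    [0, 0, -0.0005],
    [0, 0, -0.0005],
    [0, 0, -0.0005]
  ],
  "claw": [0.1, 0.1, 0.1, 0.1, 0.1, 0.1, 0.1, 0.1, 0.1, 0.1]
}}

```text
time_s: 14.55
tcp_pos: [0.5671, -0.1509, 0.0441]
eef_rot: [-180.0, -0.0, -77.3]
contact_force: [0.5, 0.6, -1.9]
gripper_width: 0.0221
gripper_force: 25.0
```

```bash
python3 cl.py held2; python3 - <<'E'
from h import *
s=r.get_state(); tc=s['tcp_pos']; psi=np.radians(s['eef_rot'][2]); u=-np.array([np.cos(psi),np.sin(psi)]); v=np.array([u[1],-u[0]])
for n in('scene','side'):
    c=cap(n); W=cloud(c); L=np.stack([(W[...,:2]-tc[:2])@u,(W[...,:2]-tc[:2])@v,W[...,2]],-1)
    for z0,z1 in ((.03,.05),(.05,.07),(.07,.085)):
        q=L[(L[...,0]>.114)&(L[...,0]<.2)&(abs(L[...,1])<.03)&(L[...,2]>z0)&(L[...,2]<z1)]
        if len(q)>5: print(n,z0,'card x',q[:,0].min(),'y',np.percentile(q[:,1],[5,50,95]).round(4),len(q))
    im=c['pixels'][:,:,::-1]; sl=np.s_[150:270,300:420] if n=='scene' else np.s_[160:280,260:380]
    a=cv2.resize(im[sl],(400,400),interpolation=cv2.INTER_CUBIC); J=a if n=='scene' else np.hstack([J,a])
cv2.imwrite('pics/h2.png',J)
E
```

```text
14.55 [ 0.5670901  -0.15086506  0.04413003] [-1.79964164e+02 -1.01523067e-02 -7.72877020e+01] 0.02213004171213083 24.956207871437073 [ 0.46921525  0.5772628  -1.86503252]
scene 290
(0.035, 0.05) y -0.0113 0.0164 zmed/p90 0.0146 0.0193 xmax 0.0495 57
(0.05, 0.065) y -0.0153 0.0176 zmed/p90 0.0099 0.0184 xmax 0.065 62
(0.065, 0.08) y -0.0178 0.0204 zmed/p90 0.0108 0.0175 xmax 0.08 56
(0.08, 0.09) y -0.0197 0.0228 zmed/p90 0.0108 0.0184 xmax 0.0899 40
(0.09, 0.112) y -0.0232 0.025 zmed/p90 0.0124 0.0205 xmax 0.1053 75
side 7
(0.09, 0.112) y -0.0255 -0.0224 zmed/p90 -0.002 0.0119 xmax 0.1014 6
scene 0.03 card x 0.12891994899170733 y [0.0021 0.0035 0.0055] 84
scene 0.05 card x 0.1285599908369079 y [0.0016 0.0035 0.0058] 98
scene 0.07 card x 0.12822906894080496 y [-0.0008  0.0027  0.0054] 86
side 0.03 card x 0.13886725074382147 y [-0.0045 -0.0034 -0.0024] 30
side 0.05 card x 0.12267857512537654 y [-0.004  -0.0033  0.    ] 47
side 0.07 card x 0.12188839715838921 y [-0.0038 -0.0022  0.0011] 52
```

View pics/h2.png

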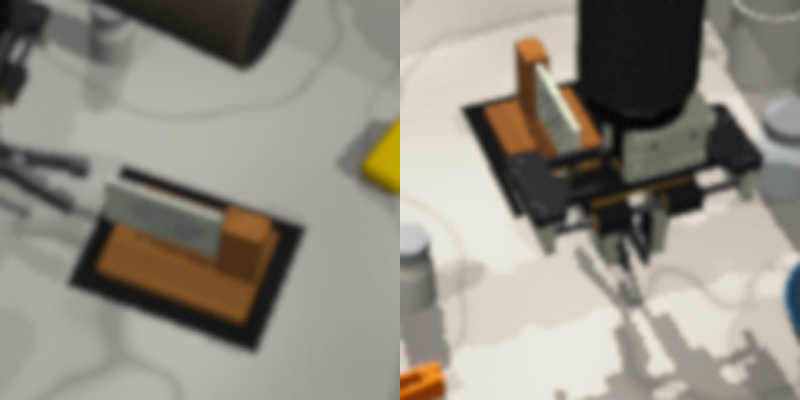

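The picture shows the jaw tips just short of the card edge (left pane: tips at (85,165), edge at (105,185)), on the same line. The gap is about 22 mm, so I advance 36 mm.

Emit:
{"method": "jog_arm", "body": {
  "travel": [
    [-0.008, 0, 0],
    [-0.016, 0, 0],
    [-0.024, 0, 0],
    [-0.032, 0, 0],
    [-0.04, 0, 0],
    [-0.048, 0, 0],
    [-0.056, 0, 0],
    [-0.064, 0, 0],
    [-0.07, 0, 0],
    [-0.072, 0, 0]
  ],
  "dr": [
    [0, 0, 0],
    [0, 0, 0],
    [0, 0, 0],
    [0, 0, 0],
    [0, 0, 0],
    [0, 0, 0],
    [0, 0, 0],
    [0, 0, 0],
    [0, 0, 0],
    [0, 0, 0]
  ],
  "claw": [0.1, 0.1, 0.1, 0.1, 0.1, 0.1, 0.1, 0.1, 0.1, 0.1]
}}

```text
time_s: 16.0
tcp_pos: [0.5589, -0.1158, 0.0438]
eef_rot: [180.0, -0.0, -77.3]
contact_force: [-0.3, 0.2, -1.4]
gripper_width: 0.0221
gripper_force: 25.0
```

```bash
python3 st.py | grep -v wrist; python3 - <<'E'
from h import *
s=r.get_state(); tc=s['tcp_pos']; psi=np.radians(s['eef_rot'][2]); u=-np.array([np.cos(psi),np.sin(psi)]); v=np.array([u[1],-u[0]])
c=cap('scene'); W=cloud(c); L=np.stack([(W[...,:2]-tc[:2])@u,(W[...,:2]-tc[:2])@v,W[...,2]],-1)
for a in np.arange(.07,.115,.006):
    q=L[(L[...,0]>a)&(L[...,0]<a+.006)&(abs(L[...,1])<.03)&(L[...,2]>.03)&(L[...,2]<.085)]
    print(a.round(3),np.sort(q[:,1]*1000).round().astype(int).tolist())
im=c['pixels'][:,:,::-1]; cv2.imwrite('pics/h3.png',cv2.resize(im[160:260,290:410],(720,600),interpolation=cv2.INTER_CUBIC))
E
```

```text
side base (array([522.1,  43.7]), array([ 88.1, 133.3]), 13.3, 143)
side post (array([511.8,  87. ]), array([22. , 37.3]), 7.4, 61)
side card (array([525.1,  48.7]), array([ 22.5, 122.4]), 17.6, 75)
side mat (array([521.4,  43.5]), array([116.5, 156.2]), 10.7, 78)
scene base (array([526.2,  48.5]), array([ 96.7, 133.7]), 13.3, 716)
scene post (array([514.9,  90.8]), array([24.6, 36.4]), 15.8, 117)
scene card (array([530.6,   0.9]), array([ 43.2, 136.6]), 25.3, 168)
scene mat (array([523.8,  44. ]), array([123.1, 161.9]), 12.7, 492)
16.15 [ 0.55898604 -0.11597663  0.04381032] [-1.79995249e+02 -2.59756938e-03 -7.73231080e+01] 0.02200345034270196 24.956231117248535 [0.69981464 0.5409711  0.09062764]
travel [-0.4252 -0.0014  0.0144] dr [-0.     -0.     -0.0006]
0.07 [-16, -15, -13, -13, -13, -13, -12, -12, -12, -11, -11, -10, -9, 15, 16, 17, 17, 18, 18, 18, 18, 19, 19, 20]
0.076 [-20, -19, -16, -16, -15, -14, -14, -14, -14, -13, -13, -12, -12, 15, 16, 17, 18, 18, 19, 19, 19, 20, 20, 21]
0.082 [-18, -18, -17, -17, -15, -14, -13, -12, 16, 19, 19, 20, 20, 20, 20, 20, 21, 21, 22]
0.088 [-21, -21, -16, -16, -14, -3, 0, 2, 4, 4, 4, 4, 4, 17, 17, 18, 19, 20, 21, 21, 21, 21, 22, 23, 24]
0.094 [-22, -21, -21, -16, -16, -14, -13, 0, 0, 2, 2, 2, 2, 3, 3, 3, 4, 4, 4, 4, 4, 4, 4, 5, 6, 7, 15, 17, 18, 20, 20, 21, 21, 23, 23, 23, 23, 24, 24, 25]
0.1 [-22, -21, -18, -17, -16, -14, 0, 1, 2, 3, 3, 3, 3, 4, 4, 4, 4, 4, 4, 4, 4, 4, 4, 5, 5, 5, 5, 6, 17, 17, 17, 18, 18, 19, 19, 20, 20, 21, 22, 23, 24, 24, 24, 25, 25]
0.106 [0, 1, 1, 2, 2, 2, 2, 2, 3, 3, 3, 3, 4, 4, 4, 4, 4, 4, 4, 5, 5, 5]
0.112 [-1, 1, 2, 2, 2, 2, 3, 3, 3, 3, 3, 3, 3, 3, 3, 4, 4, 4, 4, 4, 5, 5, 6]
```

View pics/h3.png

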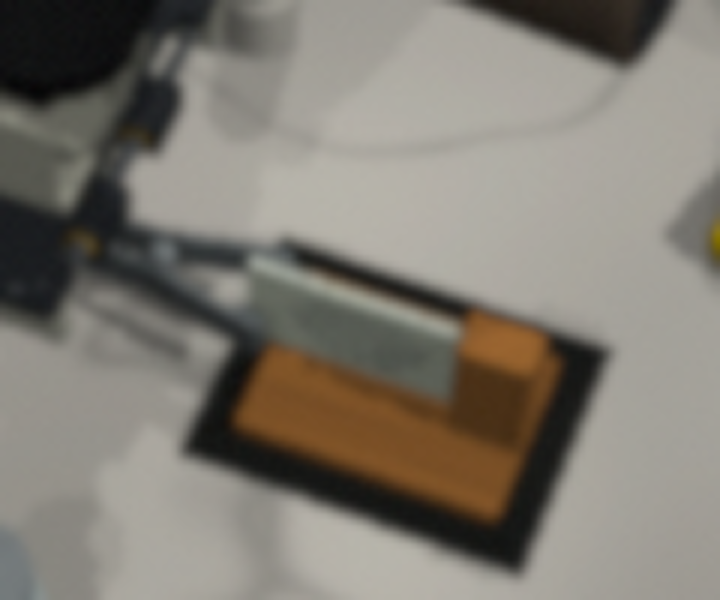

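The picture shows the card edge (at (255,270)) between the jaws, about 14 mm inside and centred, with contact forces near zero. The stand is square on the mat. I'm handing in.

```bash
python3 -c "
from plant import r
print(r.close_job())"
```

```text
the job is handed in; nothing more can be done
None
```

The job is handed in at about 16 s. The stand sits square on the mat, and the grey clip is held wide open and level around the card's free edge, about 14 mm inside the jaws. No contact force showed on the arm, and I touched nothing else on the counter.

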